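# Make up two tap repair kits in the tin and the carton

## Robot

A 6-joint arm with a two-finger parallel gripper is mounted at the origin on the work surface. World frame = base frame: x ahead of the robot, y to its left, z up, the work surface at z = 0. Lengths are in m, angles in rad, forces in N, time in s.
With the tool pointing down it reaches from about 0.35 to 0.925 m from the base axis. Payload 6.4 kg.
Tool frame: the origin (TCP) lies at the very end of the fingers, on their centre line; the grasp point (between the pads) lies 19 mm behind it; z points along the fingers, y is the line along which they close (so a half turn about z gives the same grasp; the last joint's range is limited). The gripper opens to 94 mm and grips with 3 to 60 N. Pads are 16 mm wide; open, the fingers measure 119 mm over their backs; the gripper's body (75 mm by 177 mm) begins 78 mm behind the grasp point.
Start: joints at [0.934, 0.245, 1.558, -0, 1.339, -0.174], TCP at [0.29, 0.582, 0.205] pointing down, gripper open.
Joint ranges: [-3.13, 3.13], [-1.02, 2.26], [0.13, 2.54], [-0.95, 4.09], [0.21, 2.88], [-2.74, 2.74]. Speed limits (rad/s): [2.57, 2.57, 3.14, 3.14, 3.14, 3.14].

## Interface

Orientations are given as a unit quaternion [w, x, y, z].
In Python, from cell import env, vision, job gives the robot as it stands. The module is installed in compiled form; this text tells all that it offers.
- The arm moves only by the shell command python3 -m crank 'ROWS' [FORCE]. ROWS is JSON, a list of rows, each a list of 5 numbers: the closure, from -1 (fully open) to 1 (shut), then the shift along the tool's x, y, z in cm, then the turn about the tool's z in rad. A call has 1 to 10 rows; each row is the pose to reach, as a shift and turn from the pose commanded when the call began, along the tool's axes at that moment; what a row does not reach only later rows make up. A row lasts 1/10 s, in which the tool goes at most 50 mm and 8.59 degrees, less where a joint would pass 70% of its speed; a pose out of reach is approached as far as the arm can. A call with a gripper value outside its range is refused whole. The fingers move at their own pace and stop on an object; FORCE is the grip in N (left out, the last holds). Time passes only in rows, so rows that repeat a pose let the fingers close. It gives the time, the measured TCP pose, the force, the opening and the grip force at its end, in the units of the state.
- env.get_state(): the state, without advancing time (a new reading comes with each control period).
- vision.capture(name): name is "side" or "top"; returns the picture (480x640x3 uint8, red, green, blue); there is no depth.
- vision.calibration(name): a dict with "intrinsics" (3x3 intrinsics, pixels), "pose" (4x4, takes a point from camera to world coordinates). Camera axes: x right, y up, looking along -z (the intrinsics and any distortion apply to the point x, -y, -z); pixel columns grow to the right and rows downward; lengths in m; the calibration is good to about 2 mm. A picture is of the moment at which its call begins. calibration takes no time and is no camera call.
- job.sign_off(): hands the job in; it is judged then, once.
The state is a dict: "clock": time; "q": joint angles; "qd": joint speeds; "effort": joint torques, N m; "tool_pos": TCP position; "tool_rot": TCP orientation; "wrist_force": force on the tool from outside, world axes, zero at the start; "torque": the same for the moment, N m; "gripper_width": finger opening in m; "gripper_force": force on a finger pad.
Only numpy, scipy, OpenCV 4.12 (cv2) and the standard library are available. Lean on these libraries where they do the work, as an engineer would, in place of code of your own. Each camera call takes 0.05 s, during which the arm holds its last target. There are 200 camera calls.

## Task

Make up two repair kits from the loose stock in the middle of the desk: in the round tin put the brass plug and two of the chrome tap heads, all three standing upright side by side with their bases flat on the tin's floor; in the open cardboard carton put the third tap head, standing upright, and the brass isolating valve, lying flat on the carton's floor beside it. Leave the two lock boxes and the tape spool where they are.

Things in the scene. Friction and masses are not known exactly. Their poses are not given: they have to be found in the camera images.
- head_a: Chrome tap head, loose, standing upright; one of three identical ones. Round bell skirt 52 mm in diameter below (8 mm straight rim, then a cone up to 16 mm height), above it a plain round grip 26 mm in diameter from 16 mm to the top at 55 mm height; about 0.12 kg. Origin: centre of the underside, z up along its axis. Best gripped across the round grip, at about 40 mm height.
- head_b: Chrome tap head, loose, standing upright; one of three identical ones. Round bell skirt 52 mm in diameter below (8 mm straight rim, then a cone up to 16 mm height), above it a plain round grip 26 mm in diameter from 16 mm to the top at 55 mm height; about 0.12 kg. Origin: centre of the underside, z up along its axis. Best gripped across the round grip, at about 40 mm height.
- head_c: Chrome tap head, loose, standing upright; one of three identical ones. Round bell skirt 52 mm in diameter below (8 mm straight rim, then a cone up to 16 mm height), above it a plain round grip 26 mm in diameter from 16 mm to the top at 55 mm height; about 0.12 kg. Origin: centre of the underside, z up along its axis. Best gripped across the round grip, at about 40 mm height.
- plug: Brass plug, loose, standing upright: round flange 52 mm in diameter and 10 mm thick below, hexagonal head above it, 24 mm across the flats, from 10 mm to the top at 46 mm height; about 0.15 kg. Origin: centre of the underside, z up; one pair of hexagon flats faces along +x and -x of the body, the others every 60 degrees.
- valve: Brass isolating valve, loose, lying on the table: a square block 28 mm long (x), 24 mm wide (y) and 24 mm high in the middle, with a round stub and end nut (23 mm in diameter) out of each end along x; 78 mm long in all; a small dark screw slot on top; about 0.16 kg. Origin: centre of the block (12 mm above what it lies on); x along its length, z up.
- tin: Round shallow open metal tin, fixed to the table: 140 mm outside and 134 mm inside diameter, 22 mm high, floor 3 mm thick. Three 52 mm round bases fit on its floor only if packed in a triangle round its middle (centres about 35 mm from the tin's centre). Origin: centre of the underside, z up.
- carton: Open cardboard tray carton, fixed to the table: 168 mm (its x) by 128 mm (its y) outside, 160 x 120 mm inside, 40 mm high, floor 4 mm thick, no partition. Origin: centre of the underside, z up.
- lockbox_1: Bystander, to be left alone: upright white cardboard lock box with a red band near its top, 45 x 60 mm and 68 mm high, loose, 0.3 kg. Origin: centre of the underside, z up; its 60 mm side lies along its y.
- lockbox_2: Bystander, to be left alone: upright white cardboard lock box with a red band near its top, 45 x 60 mm and 68 mm high, loose, 0.3 kg. Origin: centre of the underside, z up; its 60 mm side lies along its y.
- spool: Bystander, to be left alone: white plastic tape spool lying flat, ring 54 mm outside and 24 mm hole, 16 mm high, loose. Origin: centre of the underside, z up.
Mind the look-alikes: they are no part of the job. What is shaped like the head_a but green is not meant.

How it is judged:
By the outcome, as a careful person would: the job done as asked, in the order asked, and still so for the second after the job is handed in, with the robot touching nothing.
It also fails if it takes over 133 s, if anything falls off the work surface, if the arm or the gripper's body presses on something with over 40 N, if the wrist force passes 120 N, or if a joint passes its speed limit or range.

## Working session

There is one attempt and no reset: what is moved stays moved. The work goes in short steps, Python scripts to look and compute and a shell command to move; the robot and the scene stay as the last step left them, time stands still between calls to the robot, and variables do not carry over. Pictures are saved under pics/ and viewed, at most 14 in all, crops included, and the job is handed in when it is done.

```bash
mkdir -p pics
python3 - <<'E'
from cell import env,vision,job
import cv2,numpy as np
for n in("top","side"):
    cv2.imwrite(f"pics/{n}0.png",vision.capture(n)[:,:,::-1])
    c=vision.calibration(n);print(n,{k:np.round(v,4).tolist() if not isinstance(v,str) else v for k,v in c.items()})
s=env.get_state();print(s)
E
```

```text
top {'intrinsics': [[579.2963, 0.0, 315.3111], [0.0, 579.2963, 231.0348], [0.0, 0.0, 1.0]], 'pose': [[0.0283, 0.992, -0.1227, 0.4352], [-0.9995, 0.0299, 0.0113, 0.0002], [0.0149, 0.1224, 0.9924, 0.9923], [0.0, 0.0, 0.0, 1.0]]}
side {'intrinsics': [[589.1414, 0.0, 312.4754], [0.0, 589.1414, 239.4663], [0.0, 0.0, 1.0]], 'pose': [[0.9637, 0.1563, -0.2162, 0.2853], [-0.2668, 0.5498, -0.7915, -0.9098], [-0.0049, 0.8205, 0.5716, 0.7191], [0.0, 0.0, 0.0, 1.0]]}
{'clock': 0.1, 'q': array([ 9.33919536e-01,  2.45719710e-01,  1.55883199e+00, -2.48461651e-05,
        1.33871217e+00, -1.74102650e-01]), 'qd': array([-0.00076867, -0.00157747, -0.00522146,  0.00067467,  0.00125156,
        0.00110131]), 'effort': array([ 3.63192394e-04, -4.16914845e+01, -3.15526414e+01,  6.86692516e-02,
        3.09533346e-02, -7.47239164e-05]), 'tool_pos': array([0.28986975, 0.58120625, 0.20450356]), 'tool_rot': array([-3.18514475e-04,  2.29324976e-01,  9.73349555e-01, -7.72617572e-04]), 'wrist_force': array([-0.61738245, -0.4494175 ,  0.43066968]), 'torque': array([-0.00519122,  0.01756177, -0.00669092]), 'gripper_force': 0.0, 'gripper_width': 0.0936987691239695}
```

View pics/top0.png

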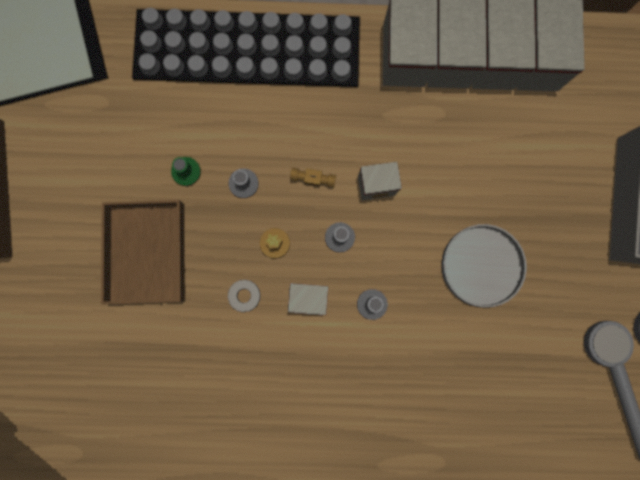

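View pics/side0.png

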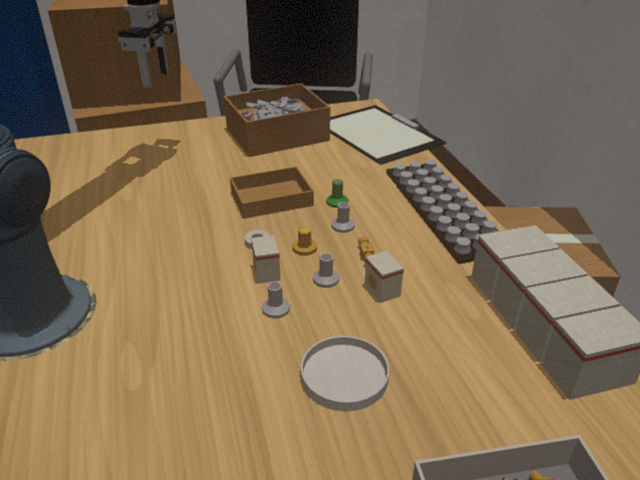

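The top view shows +x up and +y left. It has the carton at about (145,253) and the tin at (484,266). The heads are at (243,182), (340,236) and (373,304), the plug at (274,243) and the valve at (313,177). The green decoy is at (185,170), the lock boxes at (380,180) and (308,299), and the spool at (244,295). I'll enlarge it to measure.

Run:
```python
import cv2
im=cv2.imread("pics/top0.png")
for n,(a,b,c,d) in {"A":(95,320,150,315),"B":(285,530,150,315)}.items():
    cr=cv2.convertScaleAbs(cv2.resize(im[c:d,a:b],None,fx=3.2,fy=3.2,interpolation=cv2.INTER_CUBIC),alpha=1.7)
    for x in range((a//20+1)*20,b,20):
        cv2.putText(cr,str(x),(int((x-a)*3.2),10),0,.35,(255,255,255));cv2.line(cr,(int((x-a+.5)*3.2),12),(int((x-a+.5)*3.2),600),(255,0,255),1)
    for y in range((c//20+1)*20,d,20):
        cv2.putText(cr,str(y),(0,int((y-c)*3.2)),0,.35,(255,255,255));cv2.line(cr,(0,int((y-c+.5)*3.2)),(800,int((y-c+.5)*3.2)),(255,0,255),1)
    cv2.imwrite(f"pics/crop{n}.png",cr)
```

```text
(no output)
```

View pics/cropA.png

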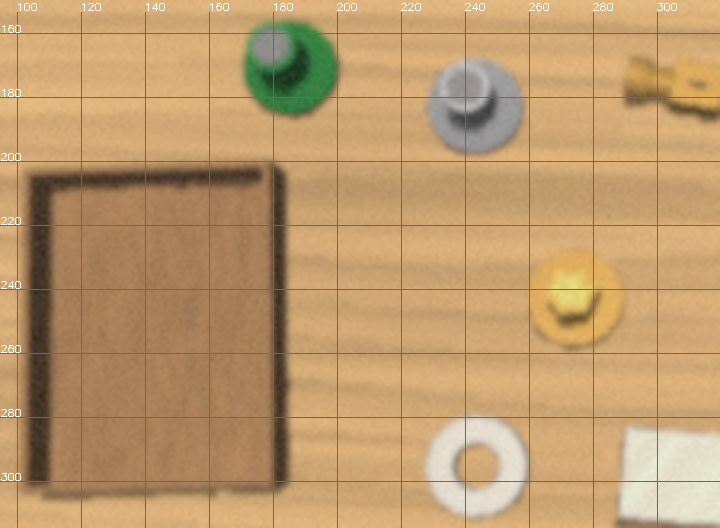

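View pics/cropB.png

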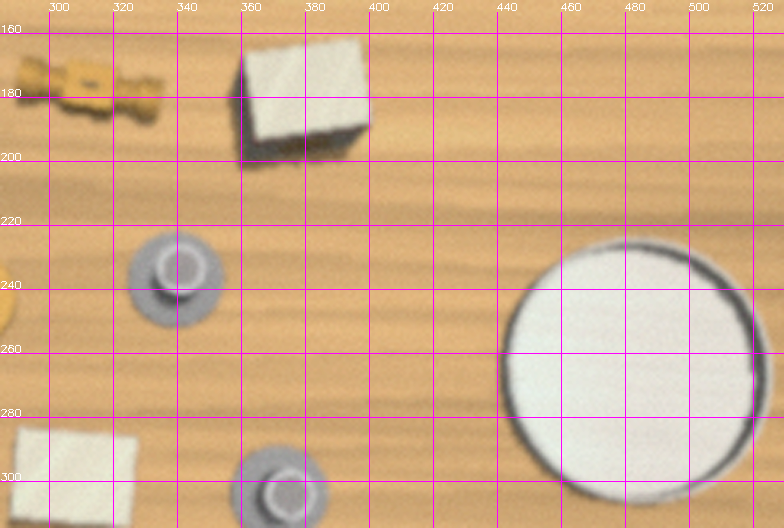

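```bash
cat > h.py <<'E'
import numpy as np,cv2
from cell import env,vision
C={n:vision.calibration(n) for n in("top","side")}
def w(n,u,v,z):
    K=np.array(C[n]["intrinsics"]);P=np.array(C[n]["pose"])
    r=np.linalg.solve(K,[u,v,1.]);d=P[:3,:3]@[r[0],-r[1],-r[2]];o=P[:3,3]
    return o+d*(z-o[2])/d[2]
def px(n,X):
    K=np.array(C[n]["intrinsics"]);P=np.array(C[n]["pose"])
    c=(np.atleast_2d(X)-P[:3,3])@P[:3,:3];c=c*[1,-1,-1];q=c@K.T
    return q[:,:2]/q[:,2:]
def circ(x,y,z,r):
    a=np.linspace(0,2*np.pi,60);return np.c_[x+r*np.cos(a),y+r*np.sin(a),0*a+z]
def rect(x,y,z,lx,ly,yaw):
    p=np.array([[1,1],[-1,1],[-1,-1],[1,-1],[1,1]])*[lx/2,ly/2]
    c,s=np.cos(yaw),np.sin(yaw);p=p@np.array([[c,s],[-s,c]]);return np.c_[p[:,0]+x,p[:,1]+y,0*p[:,0]+z]
def go(x,y,z,yawdeg=None):
    """shift (cm, tool axes) and turn to TCP target; yaw = world angle of tool y, mod 180"""
    s=env.get_state();q=s["tool_rot"];W,a,b,c=q
    R=np.array([[1-2*(b*b+c*c),2*(a*b-W*c),2*(a*c+W*b)],[2*(a*b+W*c),1-2*(a*a+c*c),2*(b*c-W*a)],[2*(a*c-W*b),2*(b*c+W*a),1-2*(a*a+b*b)]])
    t=0.
    if yawdeg is not None:
        cur=np.degrees(np.arctan2(R[1,1],R[0,1]));t=-np.radians((yawdeg-cur+90)%180-90)
    sh=R.T@(np.array([x,y,z])-s["tool_pos"])*100
    print("shift cm",np.round(sh,2),"turn",round(t,3),"q6",round(s["q"][5],2),"| tcp",np.round(s["tool_pos"],4),"w",round(s["gripper_width"],4),"F",np.round(s["wrist_force"],1),"t",s["clock"])
E
python3 - <<'E'
from h import *
for n,b,t,zt in [("h1",(242.9,182.9),(239.5,177),.055),("h2",(339.5,236.8),(341.4,233.6),.055),("h3",(371.7,303.9),(375,304),.055),("plug",(274.8,243),(272.6,240.8),.046),("spool",(243.5,295.5),None,0),("green",(185.5,170.7),None,0)]:
    print(n,w("top",*b,.006)[:2].round(4),w("top",*t,zt)[:2].round(4) if t else "")
print("tin",w("top",483.4,265.8,.022).round(4))
print("valve",w("top",312.8,176.3,.024).round(4), w("top",305,175.1,.02)[:2].round(4),(w("top",147/3.2+284.5,98/3.2+149.5,.02)-w("top",33/3.2+284.5,82/3.2+149.5,.02)).round(4))
for p in[(27,172),(283,163),(287,487),(40,495)]: print("carton",w("top",p[0]/3.2+94.5,p[1]/3.2+149.5,.04)[:2].round(4))
for p in[(18,428),(137,438),(130,525),(10,517)]: print("lb1",w("top",p[0]/3.2+284.5,p[1]/3.2+149.5,.068)[:2].round(4))
for p in[(245,54),(361,38),(371,124),(257,140)]: print("lb2",w("top",p[0]/3.2+284.5,p[1]/3.2+149.5,.068)[:2].round(4))
E
```

```text
h1 [0.6373 0.1166] [0.637  0.1168]
h2 [ 0.5485 -0.0528] [ 0.5482 -0.0531]
h3 [ 0.4359 -0.1099] [ 0.4359 -0.1098]
plug [0.5345 0.0576] [0.534 0.059]
spool [0.4439 0.1071] 
green [0.6557 0.2167] 
tin [ 0.5048 -0.2953  0.022 ]
valve [ 0.6488 -0.0039  0.024 ] [0.6514 0.0095] [-0.0068 -0.0612  0.    ]
carton [0.5888 0.3425]
carton [0.5976 0.2107]
carton [0.4308 0.1993]
carton [0.4233 0.3238]
lb1 [0.4648 0.0273]
lb1 [ 0.4615 -0.0319]
lb1 [ 0.4186 -0.0296]
lb1 [0.4209 0.0298]
lb2 [ 0.6581 -0.082 ]
lb2 [ 0.6683 -0.1412]
lb2 [ 0.6238 -0.1467]
lb2 [ 0.6137 -0.0889]
```

```bash
cat > ov.py <<'E'
from h import *
def crop(n,im,box,f,polys=[]):
    a,b,c,d=box;o=cv2.convertScaleAbs(cv2.resize(im[c:d,a:b],None,fx=f,fy=f,interpolation=cv2.INTER_CUBIC),alpha=1.6)
    for p,col in polys: cv2.polylines(o,[np.int32((px(n,p)+.5-[a,c])*f)],False,col,1)
    return o
def stack(*c):
    H=max(x.shape[0] for x in c);return np.hstack([cv2.copyMakeBorder(x,0,H-x.shape[0],0,4,0) for x in c])
E
python3 - <<'E'
from ov import *
t=cv2.imread("pics/top0.png");s=cv2.imread("pics/side0.png")
cx,cy,yw=.511,.268,np.radians(3)
R=(0,0,255);G=(0,255,0)
car=[(rect(cx,cy,.04,.168,.128,yw),R),(rect(cx,cy,.004,.16,.12,yw),G),(rect(cx,cy,.0,.168,.128,yw),(255,0,0))]
hd=[(circ(.637,.1167,0,.026),R),(circ(.637,.1167,.055,.013),G)]
pl=[(circ(.5343,.058,0,.026),R)]
a=stack(crop("top",t,(90,200,190,315),3,car),crop("side",s,(225,320,160,220),4,car))
b=stack(crop("top",t,(256,294,224,262),7,pl),crop("side",s,(290,320,222,257),7,pl),crop("side",s,(325,360,197,235),7,hd))
W=max(a.shape[1],b.shape[1]);f=lambda x:cv2.copyMakeBorder(x,0,0,0,W-x.shape[1],0)
o=np.vstack([f(a),f(b)]);o=o[:600,:800];print(o.shape);cv2.imwrite("pics/ov1.png",o)
E
```

```text
(600, 733, 3)
```

View pics/ov1.png

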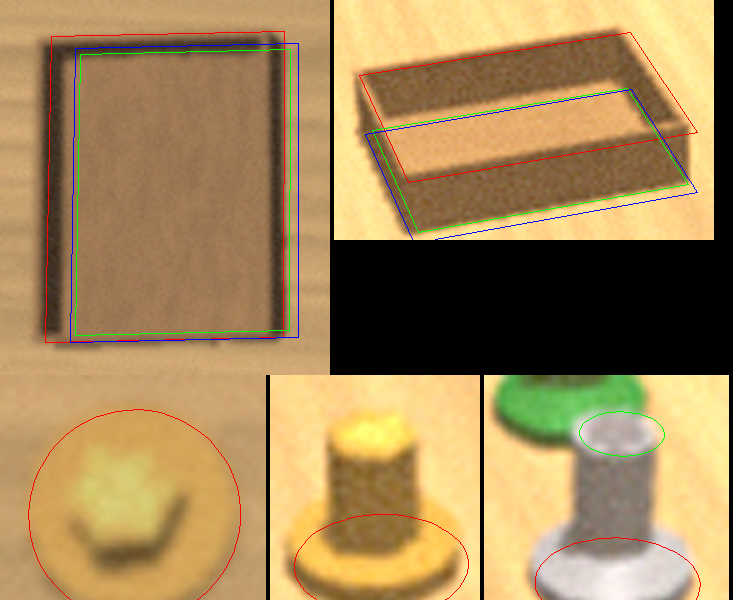

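The head and plug overlays fit within about 2 mm. The carton is about 5 mm further in +y, so I take its centre as (0.508, 0.272). One hexagon flat of the plug faces roughly 7° from world x. Next I go for the plug.

```bash
python3 -c "
from h import *
go(.534,.058,.13,7)"
```

```text
shift cm [-45.2  -35.91   7.5 ] turn 0.986 q6 -0.17 | tcp [0.2899 0.5812 0.2045] w 0.0937 F [-0.6 -0.4  0.4] t 0.1
```

```bash
python3 -m crank '[[-0.06,-4,-3.2,0.7,0.1],[-0.06,-8,-6.4,1.4,0.2],[-0.06,-12,-9.6,2.1,0.3],[-0.06,-16,-12.8,2.8,0.4],[-0.06,-20,-16,3.5,0.5],[-0.06,-24,-19.2,4.2,0.6],[-0.06,-28,-22.4,4.9,0.7],[-0.06,-32,-25.6,5.6,0.8],[-0.06,-36,-28.8,6.3,0.9],[-0.06,-40,-32,7,0.986]]' 30; python3 -c "
from h import *
go(.534,.058,.07,7)"
```

```text
clock: 1.1
tool_pos: [0.4984, 0.13, 0.1373]
tool_rot: [-0.0, 0.664, 0.748, -0.0]
wrist_force: [0.2, -0.7, 0.6]
gripper_width: 0.0496
gripper_force: 0.0
shift cm [-7.57  2.69  6.73] turn -0.004 q6 -0.08 | tcp [0.4984 0.13   0.1373] w 0.0496 F [ 0.2 -0.7  0.6] t 1.1
```

```bash
python3 -m crank '[[-0.06,-2.5,0.9,2.2,0],[-0.06,-5,1.8,4.4,0],[-0.06,-7.57,2.69,6.73,0],[-0.06,-7.57,2.69,6.73,0],[-0.06,-7.57,2.69,6.73,0],[-0.06,-7.57,2.69,6.73,0]]'
python3 - <<'E'
from ov import *
go(.534,.058,.018,7)
pl=[(circ(.5343,.058,0,.026),(0,0,255))]
i=[vision.capture(n)[:,:,::-1].copy() for n in("top","side")]
cv2.imwrite("pics/pl.png",stack(crop("top",i[0],(235,315,200,290),5,pl),crop("side",i[1],(265,345,180,270),5,pl)))
E
```

```text
clock: 1.7
tool_pos: [0.5343, 0.0609, 0.0713]
tool_rot: [0.0, 0.662, 0.749, 0.0]
wrist_force: [-0.7, 0.5, -0.6]
gripper_width: 0.0494
gripper_force: 0.0
shift cm [-0.29 -0.07  5.33] turn 0.001 q6 -0.22 | tcp [0.5343 0.0609 0.0713] w 0.0494 F [-0.7  0.5 -0.6] t 1.7
```

View pics/pl.png

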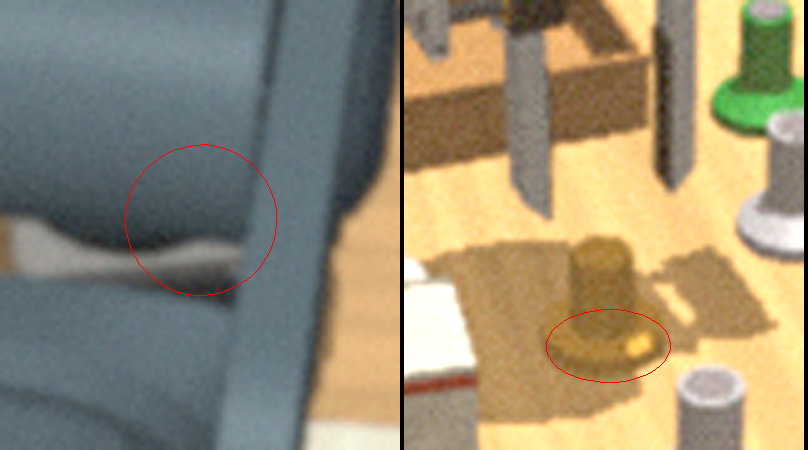

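Side view: the fingertips straddle the plug symmetrically, with their midpoint at about crop column 606 and the plug axis at about 602. I'll descend and grip.

```bash
python3 -m crank '[[-0.06,-0.29,-0.1,2,0],[-0.06,-0.29,-0.1,4,0],[-0.06,-0.29,-0.1,5.33,0],[-0.06,-0.29,-0.1,5.33,0],[0.7,-0.29,-0.1,5.33,0],[0.7,-0.29,-0.1,5.33,0],[0.7,-0.29,-0.1,5.33,0],[0.7,-0.29,-0.1,5.33,0],[0.7,-0.29,-0.1,5.33,0],[0.7,-0.29,-0.1,5.33,0]]' 30; python3 -c "
from h import *
go(.534,.058,.018,7)"
```

```text
clock: 2.8
tool_pos: [0.534, 0.0571, 0.018]
tool_rot: [0.0, 0.663, 0.749, 0.0]
wrist_force: [-1.4, 1.1, 5.7]
gripper_width: 0.0235
gripper_force: 30.0
shift cm [ 0.09  0.01 -0.  ] turn -0.0 q6 -0.23 | tcp [0.534  0.0571 0.018 ] w 0.0235 F [-1.4  1.1  5.7] t 2.8
```

```bash
python3 -m crank '[[0.7,0,0,-1,0],[0.7,0,0,-3,0],[0.7,0,0,-5.5,0],[0.7,0,0,-8,0],[0.7,0,0,-10,0],[0.7,0,0,-10,0],[0.7,0,0,-10,0]]'; python3 -c "
from h import *
go(.5093,-.3297,.12,7)"
```

```text
clock: 3.5
tool_pos: [0.5332, 0.0572, 0.1169]
tool_rot: [-0.0, 0.663, 0.749, -0.0]
wrist_force: [0.4, 0.3, -2.5]
gripper_width: 0.0235
gripper_force: 30.0
shift cm [-38.11  -7.08  -0.32] turn -0.0 q6 -0.23 | tcp [0.5332 0.0572 0.1169] w 0.0235 F [ 0.4  0.3 -2.5] t 3.5
```

```bash
python3 -m crank '[[0.7,-2,-0.4,-0.3,0],[0.7,-6,-1.1,-0.3,0],[0.7,-11,-2,-0.3,0],[0.7,-16,-3,-0.3,0],[0.7,-21,-4,-0.3,0],[0.7,-26,-4.8,-0.3,0],[0.7,-30,-5.6,-0.3,0],[0.7,-34,-6.3,-0.3,0],[0.7,-37,-6.9,-0.3,0],[0.7,-38.1,-7.1,-0.3,0]]';python3 -m crank '[[0.7,0,0,0,0],[0.7,0,0,0,0],[0.7,0,0,0,0]]'
python3 - <<'E'
from ov import *
go(.5093,-.3297,.021,7)
P=[(circ(.505,-.295,.022,.07),(0,0,255)),(circ(.505,-.295,.003,.067),(0,255,0)),(circ(.5093,-.3297,.003,.026),(255,0,0))]
i=[vision.capture(n)[:,:,::-1].copy() for n in("top","side")]
cv2.imwrite("pics/pl2.png",stack(crop("top",i[0],(430,540,210,320),3.6,P),crop("side",i[1],(285,405,270,415),3.2,P)))
E
```

```text
clock: 4.5
tool_pos: [0.5079, -0.3317, 0.1181]
tool_rot: [-0.001, 0.664, 0.748, -0.0]
wrist_force: [-0.1, 0.7, -1.1]
gripper_width: 0.0238
gripper_force: 30.0
clock: 4.8
tool_pos: [0.5094, -0.3279, 0.1196]
tool_rot: [-0.001, 0.662, 0.749, 0.0]
wrist_force: [1.5, 0.1, -1.4]
gripper_width: 0.0242
gripper_force: 30.0
shift cm [-0.19 -0.02  9.86] turn 0.001 q6 -0.88 | tcp [ 0.5094 -0.3279  0.1196] w 0.0242 F [ 1.5  0.1 -1.4] t 4.8
```

View pics/pl2.png

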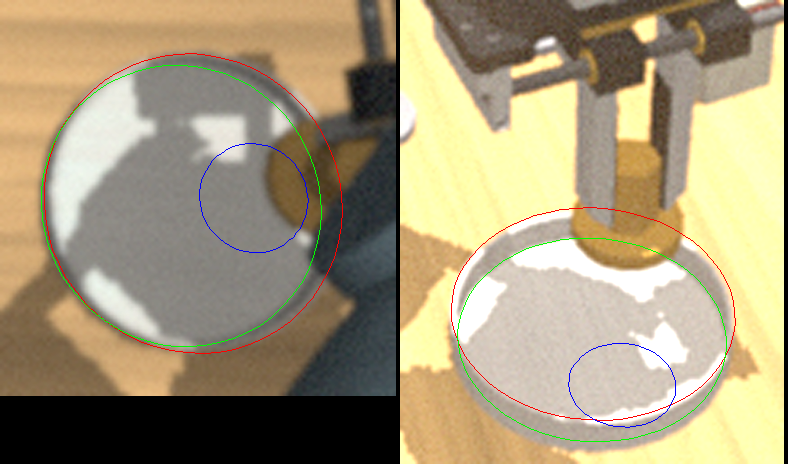

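Both views confirm the tin's position: its rim matches the overlay. The plug is held upright above it, so I lower.

```bash
python3 -m crank '[[0.7,-0.19,0,2,0],[0.7,-0.19,0,4.5,0],[0.7,-0.19,0,7,0],[0.7,-0.19,0,8.5,0],[0.7,-0.19,0,9.2,0],[0.7,-0.19,0,9.6,0],[0.7,-0.19,0,9.8,0],[0.7,-0.19,0,9.8,0],[0.7,-0.19,0,9.8,0]]'; python3 -c "
from h import *
go(.5093,-.3297,.021,7)"
```

```text
clock: 5.8
tool_pos: [0.5101, -0.332, 0.0231]
tool_rot: [0.001, 0.663, 0.749, -0.0]
wrist_force: [0.3, -0.4, -0.9]
gripper_width: 0.0239
gripper_force: 30.0
shift cm [ 0.24 -0.05  0.21] turn -0.0 q6 -0.89 | tcp [ 0.5101 -0.332   0.0231] w 0.0239 F [ 0.3 -0.4 -0.9] t 5.8
```

```bash
python3 -m crank '[[0.7,0.2,0,0.1,0],[0.7,0.2,0,0.2,0],[0.7,0.2,0,0.2,0],[0.7,0.2,0,0.2,0]]'; python3 -c "
from h import *
go(.5093,-.3297,.021,7)"
```

```text
clock: 6.2
tool_pos: [0.5096, -0.3296, 0.021]
tool_rot: [0.0, 0.663, 0.749, 0.0]
wrist_force: [-1.4, 3.1, 5.2]
gripper_width: 0.0234
gripper_force: 30.0
shift cm [-0.   -0.03 -0.  ] turn -0.0 q6 -0.88 | tcp [ 0.5096 -0.3296  0.021 ] w 0.0234 F [-1.4  3.1  5.2] t 6.2
```

```bash
python3 -m crank '[[0.15,0,0,0,0],[0.15,0,0,0,0],[0.15,0,0,0,0],[0.15,0,0,0,0],[0.15,0,0,-1,0],[0.15,0,0,-3.5,0],[0.15,0,0,-6.5,0],[0.15,0,0,-10,0],[0.15,0,0,-10,0],[0.15,0,0,-10,0]]'; python3 -c "
from h import *
go(.548,-.053,.12,127)"
```

```text
clock: 7.2
tool_pos: [0.5099, -0.33, 0.1216]
tool_rot: [0.001, 0.663, 0.749, -0.0]
wrist_force: [-0.2, 0.4, 0.1]
gripper_width: 0.0401
gripper_force: 0.0
shift cm [27.03  7.16  0.12] turn 1.047 q6 -0.88 | tcp [ 0.5099 -0.33    0.1216] w 0.0401 F [-0.2  0.4  0.1] t 7.2
```

```bash
python3 -m crank '[[-0.06,2,0.5,0,0.12],[-0.06,6,1.6,0,0.24],[-0.06,10,2.6,0,0.36],[-0.06,14,3.7,0,0.48],[-0.06,18,4.8,0,0.6],[-0.06,22,5.8,0,0.72],[-0.06,25,6.6,0,0.84],[-0.06,27,7.16,0,0.96],[-0.06,27,7.16,2,1.047],[-0.06,27,7.16,4,1.047]]';python3 -m crank '[[-0.06,0,0,0,0],[-0.06,0,0,0,0],[-0.06,0,0,0,0]]'; python3 -c "
from h import *
go(.548,-.053,.021,127)"
```

```text
clock: 8.2
tool_pos: [0.5469, -0.0518, 0.0787]
tool_rot: [-0.0, 0.948, 0.317, -0.001]
wrist_force: [-0.3, 0.6, -0.8]
gripper_width: 0.05
gripper_force: 0.0
clock: 8.5
tool_pos: [0.5479, -0.0531, 0.0807]
tool_rot: [0.0, 0.948, 0.317, 0.0]
wrist_force: [-1.0, 0.3, -0.1]
gripper_width: 0.05
gripper_force: 0.0
shift cm [ 0.01 -0.01  5.97] turn -0.0 q6 0.62 | tcp [ 0.5479 -0.0531  0.0807] w 0.05 F [-1.   0.3 -0.1] t 8.5
```

```bash
python3 -m crank '[[-0.06,0,0,2,0],[-0.06,0,0,4,0],[-0.06,0,0,5.5,0],[-0.06,0,0,5.97,0],[-0.06,0,0,5.97,0],[0.7,0,0,5.97,0],[0.7,0,0,5.97,0],[0.7,0,0,5.97,0],[0.7,0,0,5.97,0],[0.7,0,0,5.97,0]]' 30; python3 -m crank '[[0.7,0,0,-1,0],[0.7,0,0,-3,0],[0.7,0,0,-5.5,0],[0.7,0,0,-8,0],[0.7,0,0,-10,0],[0.7,0,0,-10,0],[0.7,0,0,-10,0]]'; python3 -c "
from h import *
go(.533,-.2739,.12,127)"
```

```text
clock: 9.5
tool_pos: [0.5479, -0.0528, 0.0211]
tool_rot: [0.0, 0.948, 0.317, 0.0]
wrist_force: [-1.3, 1.9, 3.7]
gripper_width: 0.0248
gripper_force: 30.0
clock: 10.2
tool_pos: [0.5473, -0.0528, 0.1202]
tool_rot: [0.0, 0.948, 0.317, -0.0]
wrist_force: [-0.2, 0.5, -2.4]
gripper_width: 0.0249
gripper_force: 30.0
shift cm [-14.45  16.79   0.03] turn 0.0 q6 0.62 | tcp [ 0.5473 -0.0528  0.1202] w 0.0249 F [-0.2  0.5 -2.4] t 10.2
```

```bash
python3 -m crank '[[0.7,-1,1.2,0,0],[0.7,-3.5,4,0,0],[0.7,-6.5,7.5,0,0],[0.7,-9.5,11,0,0],[0.7,-12,14,0,0],[0.7,-13.8,16,0,0],[0.7,-14.45,16.8,0,0],[0.7,-14.45,16.8,0,0],[0.7,-14.45,16.8,0,0],[0.7,-14.45,16.8,0,0]]'; python3 -c "
from h import *
go(.533,-.2739,.024,127)"
```

```text
clock: 11.2
tool_pos: [0.5332, -0.2725, 0.12]
tool_rot: [-0.001, 0.948, 0.318, -0.0]
wrist_force: [1.4, -0.5, -2.1]
gripper_width: 0.0247
gripper_force: 30.0
shift cm [-0.1   0.11  9.6 ] turn 0.002 q6 0.26 | tcp [ 0.5332 -0.2725  0.12  ] w 0.0247 F [ 1.4 -0.5 -2.1] t 11.2
```

```bash
python3 -m crank '[[0.7,-0.05,0.05,2,0],[0.7,-0.05,0.05,4.5,0],[0.7,-0.05,0.05,7,0],[0.7,-0.05,0.05,8.4,0],[0.7,-0.05,0.05,9,0],[0.7,-0.05,0.05,9.4,0],[0.7,-0.05,0.05,9.4,0],[0.7,-0.05,0.05,9.4,0],[0.7,-0.05,0.05,9.4,0],[0.7,-0.05,0.05,9.4,0]]'; python3 -c "
from h import *
go(.533,-.2739,.024,127)"
```

```text
clock: 12.2
tool_pos: [0.5335, -0.275, 0.0272]
tool_rot: [0.001, 0.948, 0.317, 0.0]
wrist_force: [0.3, 0.2, -1.7]
gripper_width: 0.025
gripper_force: 30.0
shift cm [ 0.03 -0.12  0.32] turn -0.0 q6 0.26 | tcp [ 0.5335 -0.275   0.0272] w 0.025 F [ 0.3  0.2 -1.7] t 12.2
```

```bash
python3 -m crank '[[0.7,0.03,-0.1,0.15,0],[0.7,0.03,-0.1,0.3,0],[0.7,0.03,-0.1,0.3,0],[0.7,0.03,-0.1,0.3,0]]'
python3 - <<'E'
from ov import *
go(.533,-.2739,.024,127)
i=vision.capture("side")[:,:,::-1].copy();cv2.imwrite("pics/t2.png",crop("side",i,(285,405,300,415),5))
E
```

```text
clock: 12.6
tool_pos: [0.5329, -0.2737, 0.0241]
tool_rot: [-0.0, 0.948, 0.317, -0.0]
wrist_force: [-2.0, 2.5, 6.3]
gripper_width: 0.0249
gripper_force: 30.0
shift cm [-0.    0.02  0.01] turn 0.0 q6 0.26 | tcp [ 0.5329 -0.2737  0.0241] w 0.0249 F [-2.   2.5  6.3] t 12.6
```

View pics/t2.png

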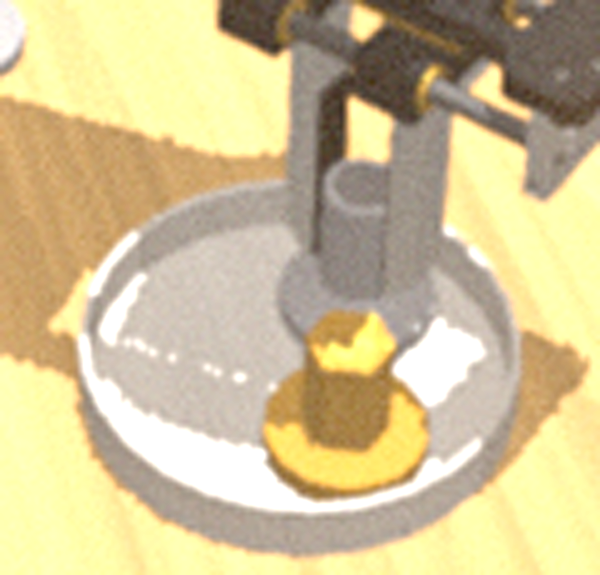

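The plug stands flat in the tin, and head 2 is down behind it with room left on the left. I release and go to head 3.

```bash
python3 -m crank '[[0.15,0,0,0,0],[0.15,0,0,0,0],[0.15,0,0,0,0],[0.15,0,0,0,0],[0.15,0,0,-1,0],[0.15,0,0,-3.5,0],[0.15,0,0,-6.5,0],[0.15,0,0,-10,0],[0.15,0,0,-10,0],[0.15,0,0,-10,0]]'; python3 -c "
from h import *
go(.4355,-.11,.08,67)"
```

```text
clock: 13.65
tool_pos: [0.5333, -0.2741, 0.1249]
tool_rot: [0.001, 0.948, 0.317, 0.001]
wrist_force: [1.0, -0.3, -0.5]
gripper_width: 0.0398
gripper_force: 0.0
shift cm [  2.06 -19.01   4.44] turn 1.047 q6 0.26 | tcp [ 0.5333 -0.2741  0.1249] w 0.0398 F [ 1.  -0.3 -0.5] t 13.65
```

```bash
python3 -m crank '[[0.15,0.2,-2,0,0.12],[-0.06,0.6,-5,0,0.24],[-0.06,1,-9,0,0.36],[-0.06,1.4,-13,1,0.48],[-0.06,1.8,-16.5,2,0.6],[-0.06,2.06,-19,3,0.72],[-0.06,2.06,-19,4.4,0.84],[-0.06,2.06,-19,4.4,0.96],[-0.06,2.06,-19,4.4,1.047],[-0.06,2.06,-19,4.4,1.047]]';python3 -m crank '[[-0.06,0,0,0,0],[-0.06,0,0,0,0]]'
python3 - <<'E'
from ov import *
go(.4355,-.11,.021,67)
i=vision.capture("side")[:,:,::-1].copy();cv2.imwrite("pics/h3.png",crop("side",i,(225,425,220,410),3.5))
E
```

```text
clock: 14.65
tool_pos: [0.4337, -0.1089, 0.078]
tool_rot: [-0.0, 0.98, -0.199, -0.001]
wrist_force: [0.0, -0.0, 0.1]
gripper_width: 0.0495
gripper_force: 0.0
clock: 14.85
tool_pos: [0.4345, -0.1094, 0.079]
tool_rot: [-0.0, 0.98, -0.199, -0.0]
wrist_force: [0.2, -0.8, 0.5]
gripper_width: 0.0501
gripper_force: 0.0
shift cm [0.12 0.02 5.8 ] turn 0.001 q6 1.47 | tcp [ 0.4345 -0.1094  0.079 ] w 0.0501 F [ 0.2 -0.8  0.5] t 14.85
```

View pics/h3.png

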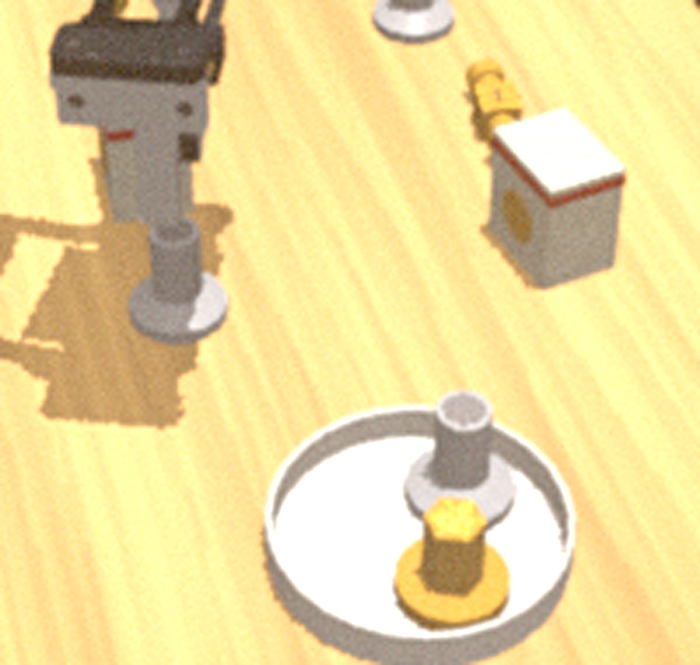

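```bash
python3 -c "
from h import *
for X in ([.4345,-.1094,.079],[.4355,-.11,.055],[.4355,-.11,0],[.4355-.0098,-.11-.023,.079],[.4355-.0147,-.11-.0345,.079],[.4355+.0147,-.11+.0345,.079]): print(((px('side',X)-[225,220])*3.5).round(0))"
```

```text
[[173. 192.]]
[[177. 229.]]
[[181. 311.]]
[[166. 224.]]
[[161. 240.]]
[[189. 147.]]
```

```bash
python3 -m crank '[[-0.06,0.12,0,2,0],[-0.06,0.12,0,4,0],[-0.06,0.12,0,5.4,0],[-0.06,0.12,0,5.8,0],[-0.06,0.12,0,5.8,0],[0.7,0.12,0,5.8,0],[0.7,0.12,0,5.8,0],[0.7,0.12,0,5.8,0],[0.7,0.12,0,5.8,0],[0.7,0.12,0,5.8,0]]' 30; python3 -c "
from h import *
go(.4355,-.11,.021,67)"
```

```text
clock: 15.9
tool_pos: [0.4365, -0.1104, 0.0221]
tool_rot: [0.0, 0.98, -0.199, 0.001]
wrist_force: [-0.9, -0.3, 3.9]
gripper_width: 0.0244
gripper_force: 30.0
shift cm [-0.11  0.    0.11] turn 0.0 q6 1.47 | tcp [ 0.4365 -0.1104  0.0221] w 0.0244 F [-0.9 -0.3  3.9] t 15.9
```

```bash
python3 -m crank '[[0.7,0,0,-1,0],[0.7,0,0,-3,0],[0.7,0,0,-5.5,0],[0.7,0,0,-8,0],[0.7,0,0,-10,0],[0.7,0,0,-10,0],[0.7,0,0,-10,0]]'; python3 -c "
from h import *
go(.4728,-.2813,.12,67)"
```

```text
clock: 16.6
tool_pos: [0.4358, -0.1099, 0.1212]
tool_rot: [-0.0, 0.98, -0.199, 0.0]
wrist_force: [0.3, 0.1, -2.5]
gripper_width: 0.0247
gripper_force: 30.0
shift cm [10.1  14.34  0.12] turn 0.0 q6 1.47 | tcp [ 0.4358 -0.1099  0.1212] w 0.0247 F [ 0.3  0.1 -2.5] t 16.6
```

```bash
python3 -m crank '[[0.7,1,1.4,0,0],[0.7,3,4.2,0,0],[0.7,5.5,7.8,0,0],[0.7,8,11.3,0,0],[0.7,9.5,13.5,0,0],[0.7,10.1,14.3,0,0],[0.7,10.1,14.3,0,0],[0.7,10.1,14.3,0,0],[0.7,10.1,14.3,0,0],[0.7,10.1,14.3,0,0]]'
python3 - <<'E'
from ov import *
go(.4728,-.2813,.0245,67)
P=[(circ(.4728,-.2813,.003,.026),(255,0,0)),(circ(.5096,-.3296,.046,.012),(255,0,0)),(circ(.533,-.2738,.058,.013),(0,0,255))]
i=[vision.capture(n)[:,:,::-1].copy() for n in("top","side")]
cv2.imwrite("pics/h3b.png",stack(crop("top",i[0],(430,540,210,320),3.6,P),crop("side",i[1],(285,405,270,415),3.2,P)))
E
```

```text
clock: 17.6
tool_pos: [0.473, -0.28, 0.1214]
tool_rot: [-0.0, 0.98, -0.199, -0.0]
wrist_force: [-0.8, -0.9, -1.3]
gripper_width: 0.0252
gripper_force: 30.0
shift cm [0.03 0.13 9.69] turn 0.002 q6 1.23 | tcp [ 0.473  -0.28    0.1214] w 0.0252 F [-0.8 -0.9 -1.3] t 17.6
```

View pics/h3b.png

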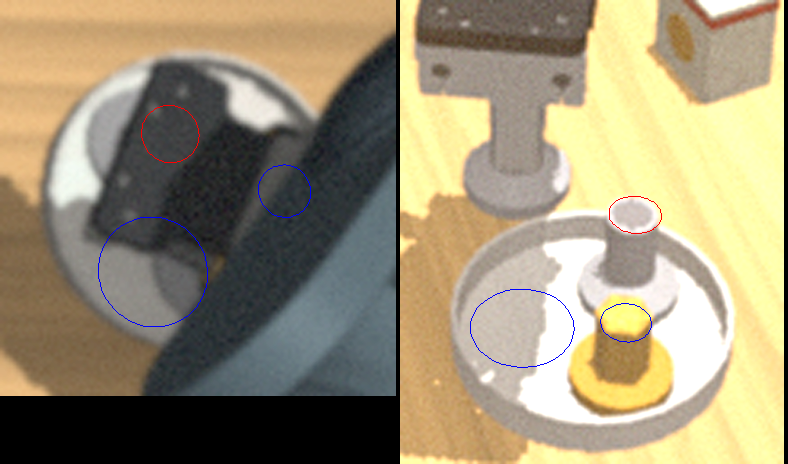

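The target spot is clear in the side view, with the plug and head 2 standing where expected, so I lower.

```bash
python3 -m crank '[[0.7,0,0.05,2,0],[0.7,0,0.05,4.5,0],[0.7,0,0.05,7,0],[0.7,0,0.05,8.4,0],[0.7,0,0.05,9,0],[0.7,0,0.05,9.4,0],[0.7,0,0.05,9.4,0],[0.7,0,0.05,9.4,0],[0.7,0,0.05,9.4,0],[0.7,0,0.05,9.4,0]]'; python3 -c "
from h import *
go(.4728,-.2813,.0245,67)"
```

```text
clock: 18.7
tool_pos: [0.4733, -0.2819, 0.0282]
tool_rot: [0.0, 0.98, -0.199, 0.001]
wrist_force: [-0.3, 0.5, -1.8]
gripper_width: 0.0249
gripper_force: 30.0
shift cm [-0.07 -0.04  0.37] turn 0.0 q6 1.23 | tcp [ 0.4733 -0.2819  0.0282] w 0.0249 F [-0.3  0.5 -1.8] t 18.7
```

```bash
python3 -m crank '[[0.7,-0.05,0,0.15,0],[0.7,-0.05,0,0.3,0],[0.7,-0.05,0,0.36,0],[0.7,-0.05,0,0.36,0],[0.7,-0.05,0,0.36,0]]';  python3 -c "
from h import *
go(.4728,-.2813,.024,67)"
```

```text
clock: 19.2
tool_pos: [0.4726, -0.2815, 0.0251]
tool_rot: [-0.0, 0.98, -0.199, -0.0]
wrist_force: [-3.0, 1.8, 7.9]
gripper_width: 0.0249
gripper_force: 30.0
shift cm [ 0.01 -0.03  0.11] turn 0.0 q6 1.23 | tcp [ 0.4726 -0.2815  0.0251] w 0.0249 F [-3.   1.8  7.9] t 19.2
```

```bash
python3 -m crank '[[0.15,0,0,0,0],[0.15,0,0,0,0],[0.15,0,0,0,0],[0.15,0,0,0,0],[0.15,0,0,-1,0],[0.15,0,0,-3.5,0],[0.15,0,0,-6.5,0],[0.15,0,0,-10,0],[0.15,0,0,-10,0],[0.15,0,0,-10,0]]'; python3 -c "
from h import *
go(.6365,.1167,.12,92)"
```

```text
clock: 20.2
tool_pos: [0.473, -0.2818, 0.1252]
tool_rot: [0.001, 0.98, -0.199, 0.001]
wrist_force: [-0.7, 0.4, -0.4]
gripper_width: 0.0398
gripper_force: 0.0
shift cm [ -0.51 -43.07   0.48] turn -0.436 q6 1.23 | tcp [ 0.473  -0.2818  0.1252] w 0.0398 F [-0.7  0.4 -0.4] t 20.2
```

```bash
python3 -m crank '[[0.15,0,-2,0,-0.05],[-0.06,-0.1,-6,0,-0.1],[-0.06,-0.2,-11,0,-0.15],[-0.06,-0.2,-16,0,-0.2],[-0.06,-0.3,-21,0,-0.25],[-0.06,-0.3,-26,0,-0.3],[-0.06,-0.4,-31,0,-0.35],[-0.06,-0.5,-36,0,-0.4],[-0.06,-0.5,-40,0,-0.436],[-0.06,-0.5,-43,0.5,-0.436]]';python3 -m crank '[[-0.06,0,0,2,0],[-0.06,0,0,4,0],[-0.06,0,0,4,0],[-0.06,0,0,4,0]]'
python3 - <<'E'
from ov import *
go(.6365,.1167,.021,92)
P=[(circ(.473,-.2815,.058,.013),(255,0,0)),(circ(.5096,-.3296,.049,.012),(255,0,0)),(circ(.533,-.2738,.058,.013),(0,0,255))]
i=[vision.capture(n)[:,:,::-1].copy() for n in("top","side")]
cv2.imwrite("pics/h1.png",np.vstack([stack(crop("top",i[0],(430,540,210,320),3,P),crop("side",i[1],(285,405,300,410),3,P)),cv2.resize(stack(crop("side",i[1],(285,405,165,255),3),crop("top",i[0],(220,330,150,240),3)),(698,270))]))
E
```

```text
clock: 21.2
tool_pos: [0.6356, 0.1191, 0.1175]
tool_rot: [-0.0, 1.0, 0.019, -0.001]
wrist_force: [-0.2, -0.7, -0.4]
gripper_width: 0.0496
gripper_force: 0.0
clock: 21.6
tool_pos: [0.6348, 0.1163, 0.0775]
tool_rot: [-0.0, 1.0, 0.017, -0.001]
wrist_force: [-0.9, -0.5, 0.2]
gripper_width: 0.0499
gripper_force: 0.0
shift cm [ 0.19 -0.03  5.65] turn -0.0 q6 1.54 | tcp [0.6348 0.1163 0.0775] w 0.0499 F [-0.9 -0.5  0.2] t 21.6
```

View pics/h1.png

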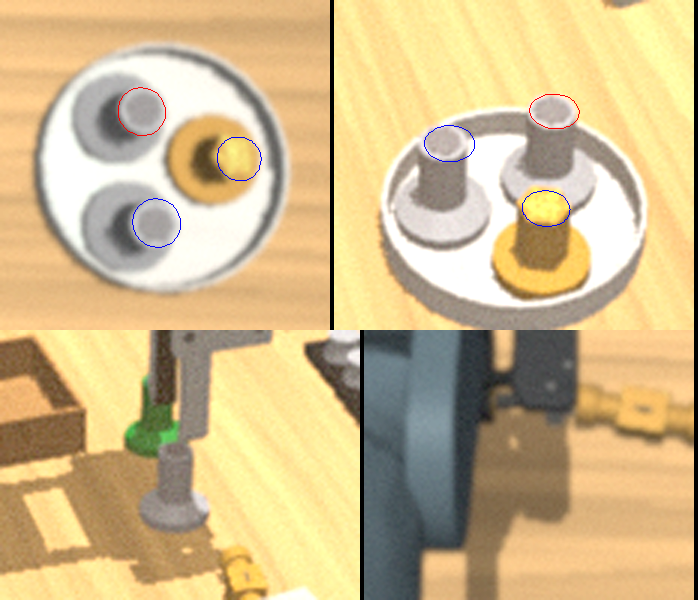

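The tin holds all three parts, upright, flat and separate. The gripper is over head 1, so I grip it.

```bash
python3 -m crank '[[-0.06,0.1,0,2,0],[-0.06,0.1,0,4,0],[-0.06,0.1,0,5.2,0],[-0.06,0.1,0,5.6,0],[-0.06,0.1,0,5.6,0],[0.7,0.1,0,5.6,0],[0.7,0.1,0,5.6,0],[0.7,0.1,0,5.6,0],[0.7,0.1,0,5.6,0],[0.7,0.1,0,5.6,0]]' 30; python3 -m crank '[[0.7,0,0,-1,0],[0.7,0,0,-3,0],[0.7,0,0,-5.5,0],[0.7,0,0,-8,0],[0.7,0,0,-10,0],[0.7,0,0,-10,0],[0.7,0,0,-10,0]]'; python3 -c "
from h import *
go(.545,.272,.12,92)"
```

```text
clock: 22.7
tool_pos: [0.6372, 0.1164, 0.0235]
tool_rot: [0.0, 1.0, 0.017, 0.0]
wrist_force: [-1.3, -0.5, 3.2]
gripper_width: 0.0245
gripper_force: 30.0
clock: 23.4
tool_pos: [0.6366, 0.1164, 0.1227]
tool_rot: [0.0, 1.0, 0.017, -0.0]
wrist_force: [-0.3, -0.3, -1.6]
gripper_width: 0.0247
gripper_force: 30.0
shift cm [ -8.61 -15.86   0.27] turn -0.0 q6 1.54 | tcp [0.6366 0.1164 0.1227] w 0.0247 F [-0.3 -0.3 -1.6] t 23.4
```

```bash
python3 -m crank '[[0.7,-0.8,-1.5,0,0],[0.7,-2.4,-4.4,0,0],[0.7,-4.3,-8,0,0],[0.7,-6.2,-11.5,0,0],[0.7,-7.6,-14,0,0],[0.7,-8.4,-15.5,0,0],[0.7,-8.6,-15.9,0,0],[0.7,-8.6,-15.9,0,0],[0.7,-8.6,-15.9,0,0],[0.7,-8.6,-15.9,0,0]]'
python3 - <<'E'
from ov import *
go(.545,.272,.0275,92)
P=[(circ(.545,.272,.004,.026),(255,0,0)),(rect(.508,.272,.04,.168,.128,.03),(0,0,255)),(rect(.508,.272,.004,.16,.12,.03),(0,255,0))]
i=vision.capture("side")[:,:,::-1].copy()
cv2.imwrite("pics/c1.png",crop("side",i,(220,340,120,220),5,P))
E
```

```text
clock: 24.4
tool_pos: [0.546, 0.2713, 0.1228]
tool_rot: [0.0, 1.0, 0.017, 0.0]
wrist_force: [-0.7, 0.2, -2.0]
gripper_width: 0.0245
gripper_force: 30.0
shift cm [-0.1  -0.07  9.53] turn -0.002 q6 1.81 | tcp [0.546  0.2713 0.1228] w 0.0245 F [-0.7  0.2 -2. ] t 24.4
```

View pics/c1.png

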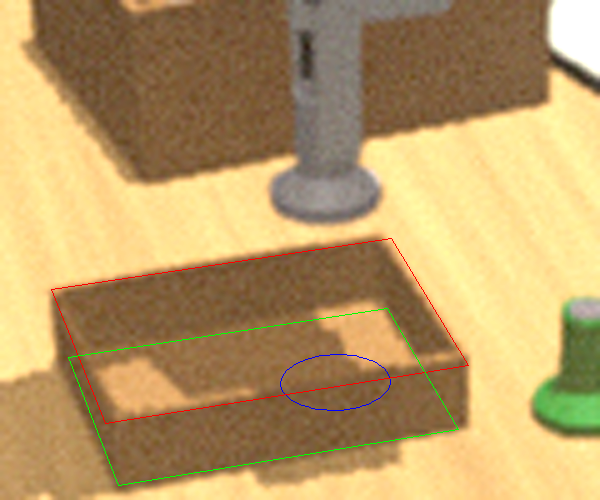

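The carton overlay fits and the target spot is inside it, so I lower.

```bash
python3 -m crank '[[0.7,-0.1,-0.05,2,0],[0.7,-0.1,-0.05,4.5,0],[0.7,-0.1,-0.05,7,0],[0.7,-0.1,-0.05,8.4,0],[0.7,-0.1,-0.05,9,0],[0.7,-0.1,-0.05,9.3,0],[0.7,-0.1,-0.05,9.3,0],[0.7,-0.1,-0.05,9.3,0],[0.7,-0.1,-0.05,9.3,0],[0.7,-0.1,-0.05,9.3,0]]'; python3 -c "
from h import *
go(.545,.272,.0275,92)"
```

```text
clock: 25.45
tool_pos: [0.5448, 0.273, 0.0306]
tool_rot: [-0.0, 1.0, 0.017, 0.001]
wrist_force: [0.8, 0.9, -1.2]
gripper_width: 0.025
gripper_force: 30.0
shift cm [0.02 0.1  0.31] turn -0.0 q6 1.81 | tcp [0.5448 0.273  0.0306] w 0.025 F [ 0.8  0.9 -1.2] t 25.45
```

```bash
python3 -m crank '[[0.7,0,0.05,0.15,0],[0.7,0,0.05,0.3,0],[0.7,0,0.05,0.32,0],[0.7,0,0.05,0.32,0],[0.7,0,0.05,0.32,0]]';  python3 -c "
from h import *
go(.545,.272,.0275,92)"
```

```text
clock: 25.95
tool_pos: [0.5445, 0.2723, 0.0275]
tool_rot: [0.0, 1.0, 0.017, 0.0]
wrist_force: [-2.7, -1.0, 6.0]
gripper_width: 0.0248
gripper_force: 30.0
shift cm [0.05 0.04 0.  ] turn 0.0 q6 1.81 | tcp [0.5445 0.2723 0.0275] w 0.0248 F [-2.7 -1.   6. ] t 25.95
```

```bash
python3 -m crank '[[0.15,0,0,0,0],[0.15,0,0,0,0],[0.15,0,0,0,0],[0.15,0,0,0,0],[0.15,0,0,-1,0],[0.15,0,0,-3.5,0],[0.15,0,0,-6.5,0],[0.15,0,0,-10,0],[0.15,0,0,-10,0],[0.15,0,0,-10,0]]'; python3 -c "
from h import *
go(.6483,-.004,.12,-6.4)"
```

```text
clock: 26.95
tool_pos: [0.545, 0.2725, 0.1281]
tool_rot: [-0.0, 1.0, 0.017, 0.001]
wrist_force: [-0.8, 0.1, -0.3]
gripper_width: 0.0396
gripper_force: 0.0
shift cm [ 9.36 28.    0.82] turn -1.424 q6 1.81 | tcp [0.545  0.2725 0.1281] w 0.0396 F [-0.8  0.1 -0.3] t 26.95
```

```bash
python3 -m crank '[[0.15,0.7,2,0,-0.14],[-0.06,2,6,0,-0.28],[-0.06,3.4,10,0,-0.42],[-0.06,4.7,14,0,-0.56],[-0.06,6,18,0,-0.7],[-0.06,7.4,22,0,-0.84],[-0.06,8.4,25,0,-0.98],[-0.06,9.1,27,0,-1.12],[-0.06,9.4,28,0.4,-1.26],[-0.06,9.4,28,0.8,-1.4]]';python3 -m crank '[[-0.06,0,0,2,-0.02],[-0.06,0,0,4,-0.02],[-0.06,0,0,6,-0.02],[-0.06,0,0,6,-0.02],[-0.06,0,0,6,-0.02]]'
python3 - <<'E'
from ov import *
go(.6483,-.004,.004,-6.4)
i=[vision.capture(n)[:,:,::-1].copy() for n in("top","side")]
P=[(circ(.545,.272,.004,.026),(255,0,0))]
cv2.imwrite("pics/v.png",stack(crop("top",i[0],(270,355,130,220),4.5),crop("side",i[1],(225,400,145,265),2.3),))
E
```

```text
clock: 27.95
tool_pos: [0.6473, -0.0058, 0.1166]
tool_rot: [-0.001, 0.752, 0.659, -0.001]
wrist_force: [0.1, 0.5, 0.8]
gripper_width: 0.0497
gripper_force: 0.0
clock: 28.45
tool_pos: [0.6471, -0.0041, 0.0575]
tool_rot: [-0.001, 0.747, 0.665, -0.001]
wrist_force: [-0.6, 0.1, -0.2]
gripper_width: 0.0499
gripper_force: 0.0
shift cm [0.02 0.13 5.35] turn -0.004 q6 -0.07 | tcp [ 0.6471 -0.0041  0.0575] w 0.0499 F [-0.6  0.1 -0.2] t 28.45
```

View pics/v.png

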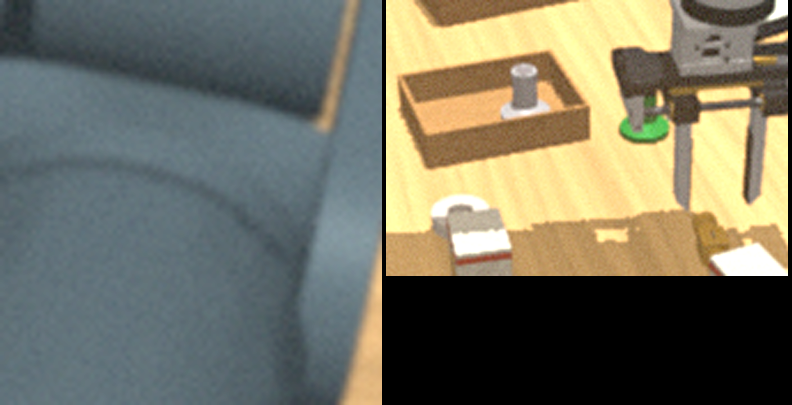

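Head 1 stands upright in the carton. In the side view the fingers straddle the valve at about (710,230), so I descend and grip.

```bash
python3 -m crank '[[-0.06,0,0.1,2,0],[-0.06,0,0.1,4,0],[-0.06,0,0.1,4.8,0],[-0.06,0,0.1,5.2,0],[-0.06,0,0.1,5.2,0],[0.7,0,0.1,5.2,0],[0.7,0,0.1,5.2,0],[0.7,0,0.1,5.2,0],[0.7,0,0.1,5.2,0],[0.7,0,0.1,5.2,0]]' 30; python3 -c "
from h import *
go(.6483,-.004,.004,-6.4)"
```

```text
clock: 29.55
tool_pos: [0.6491, -0.0044, 0.0072]
tool_rot: [0.0, 0.747, 0.665, -0.0]
wrist_force: [-1.6, -0.0, 3.0]
gripper_width: 0.0236
gripper_force: 30.0
shift cm [ 0.03 -0.08  0.32] turn -0.004 q6 -0.07 | tcp [ 0.6491 -0.0044  0.0072] w 0.0236 F [-1.6 -0.   3. ] t 29.55
```

The pads hold only the upper part of the block, so I re-grip 4 mm lower.

```bash
python3 -m crank '[[0.3,0,0,0,0],[0.3,0,0,0,0],[0.3,0,0,0.2,0],[0.3,0,0,0.4,0],[0.3,0,0,0.4,0],[0.7,0,0,0.4,0],[0.7,0,0,0.4,0],[0.7,0,0,0.4,0],[0.7,0,0,0.4,0],[0.7,0,0,0.4,0]]' 35; python3 -m crank '[[0.7,0,0,-0.5,0],[0.7,0,0,-2,0],[0.7,0,0,-4,0],[0.7,0,0,-6.5,0],[0.7,0,0,-9,0],[0.7,0,0,-11.5,0],[0.7,0,0,-11.5,0],[0.7,0,0,-11.5,0]]'; python3 -c "
from h import *
go(.468,.272,.12,2)"
```

```text
clock: 30.55
tool_pos: [0.6489, -0.0043, 0.0026]
tool_rot: [-0.0, 0.747, 0.665, -0.0]
wrist_force: [0.1, -0.1, -1.8]
gripper_width: 0.0236
gripper_force: 35.0
clock: 31.35
tool_pos: [0.6492, -0.0044, 0.1183]
tool_rot: [0.001, 0.747, 0.665, 0.0]
wrist_force: [0.4, -0.7, -1.7]
gripper_width: 0.0235
gripper_force: 35.0
shift cm [ 25.36 -21.2   -0.2 ] turn -0.151 q6 -0.07 | tcp [ 0.6492 -0.0044  0.1183] w 0.0235 F [ 0.4 -0.7 -1.7] t 31.35
```

```bash
python3 -m crank '[[0.7,1.5,-1.2,-0.2,0],[0.7,4.5,-3.7,-0.2,-0.03],[0.7,8,-6.7,-0.2,-0.06],[0.7,11.5,-9.6,-0.2,-0.09],[0.7,15,-12.5,-0.2,-0.12],[0.7,18.5,-15.5,-0.2,-0.15],[0.7,21.5,-18,-0.2,-0.15],[0.7,24,-20,-0.2,-0.15],[0.7,25.4,-21.2,-0.2,-0.15],[0.7,25.4,-21.2,-0.2,-0.15]]'; python3 -m crank '[[0.7,0,0,0,0],[0.7,0,0,0,0],[0.7,0,0,0,0],[0.7,0,0,0,0]]'; python3 -c "
from h import *
go(.468,.272,.0068,2)"
```

```text
clock: 32.35
tool_pos: [0.4644, 0.2742, 0.1179]
tool_rot: [-0.001, 0.694, 0.72, -0.002]
wrist_force: [-0.3, -0.9, -1.6]
gripper_width: 0.0238
gripper_force: 35.0
clock: 32.75
tool_pos: [0.4682, 0.2718, 0.1196]
tool_rot: [-0.0, 0.695, 0.719, -0.0]
wrist_force: [-0.2, 0.4, -2.8]
gripper_width: 0.0233
gripper_force: 35.0
shift cm [ 0.02 -0.02 11.28] turn -0.002 q6 0.28 | tcp [0.4682 0.2718 0.1196] w 0.0233 F [-0.2  0.4 -2.8] t 32.75
```

```bash
python3 -m crank '[[0.7,0,0,2,0],[0.7,0,0,4.5,0],[0.7,0,0,7,0],[0.7,0,0,9,0],[0.7,0,0,10.3,0],[0.7,0,0,10.9,0],[0.7,0,0,10.9,0],[0.7,0,0,10.9,0],[0.7,0,0,10.9,0],[0.7,0,0,10.9,0]]'; python3 -c "
from h import *
go(.468,.272,.0068,2)"
```

```text
clock: 33.75
tool_pos: [0.4685, 0.2728, 0.0116]
tool_rot: [0.0, 0.695, 0.719, 0.001]
wrist_force: [0.2, -0.6, -1.5]
gripper_width: 0.024
gripper_force: 35.0
shift cm [-0.07 -0.06  0.48] turn -0.001 q6 0.28 | tcp [0.4685 0.2728 0.0116] w 0.024 F [ 0.2 -0.6 -1.5] t 33.75
```

```bash
python3 -m crank '[[0.7,0,0,0.2,0],[0.7,0,0,0.35,0],[0.7,0,0,0.45,0],[0.7,0,0,0.45,0],[0.7,0,0,0.45,0]]';  python3 -c "
from h import *
go(.468,.272,.0066,2)"
```

```text
clock: 34.25
tool_pos: [0.4678, 0.2725, 0.0065]
tool_rot: [-0.0, 0.695, 0.719, -0.0]
wrist_force: [-2.9, -1.0, 3.9]
gripper_width: 0.0236
gripper_force: 35.0
shift cm [-0.05  0.02 -0.01] turn -0.001 q6 0.28 | tcp [0.4678 0.2725 0.0065] w 0.0236 F [-2.9 -1.   3.9] t 34.25
```

```bash
python3 -m crank '[[0.23,0,0,0,0],[0.23,0,0,0,0],[0.23,0,0,0,0],[0.23,0,0,0,0],[0.23,0,0,-1,0],[0.23,0,0,-3.5,0],[0.23,0,0,-7,0],[0.23,0,0,-11,0],[0.23,0,0,-15,0],[0.23,0,0,-18,0]]'; python3 -m crank '[[0.23,3,-1,0,0],[0.23,7,-3,0,0],[0.23,12,-5,0,0],[0.23,17,-7,0,0],[0.23,22,-9,0,0],[0.23,26,-11,0,0],[0.23,28,-12,0,0],[0.23,28,-12,0,0],[0.23,28,-12,0,0],[0.23,28,-12,0,0]]'
python3 - <<'E'
from ov import *
i=[vision.capture(n)[:,:,::-1].copy() for n in("top","side")]
a=stack(crop("top",i[0],(90,540,140,330),1.75))
b=stack(crop("side",i[1],(220,340,150,230),3.3),crop("side",i[1],(285,405,310,415),2.4))
W=max(a.shape[1],b.shape[1]);f=lambda x:cv2.copyMakeBorder(x,0,0,0,W-x.shape[1],0)
o=np.vstack([f(a),f(b)]);print(o.shape);cv2.imwrite("pics/end.png",o);print(env.get_state()["clock"])
E
```

```text
clock: 35.25
tool_pos: [0.4686, 0.2728, 0.1899]
tool_rot: [0.001, 0.695, 0.719, 0.002]
wrist_force: [0.7, 0.8, 0.9]
gripper_width: 0.0363
gripper_force: 0.0
clock: 36.25
tool_pos: [0.339, 0.5473, 0.1864]
tool_rot: [0.0, 0.695, 0.719, -0.0]
wrist_force: [0.3, 0.3, -0.3]
gripper_width: 0.0365
gripper_force: 0.0
(596, 792, 3)
36.35
```

View pics/end.png

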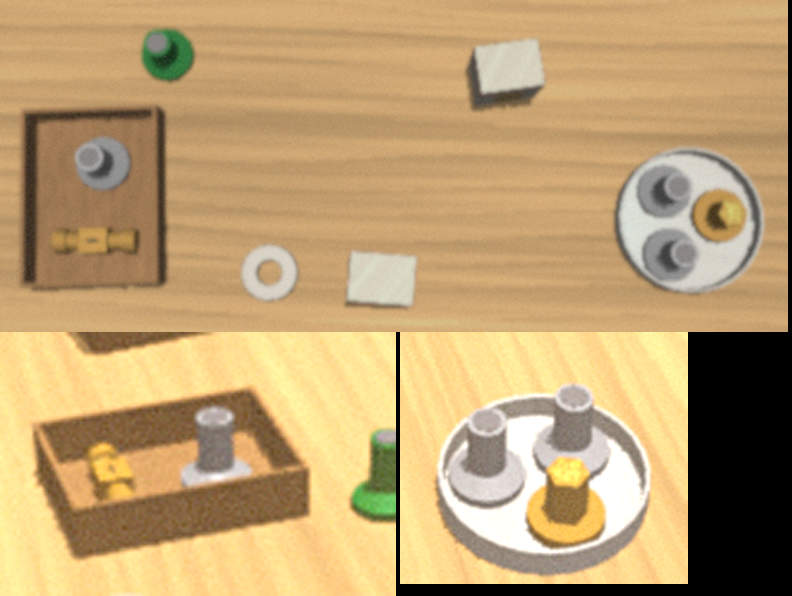

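Everything is in place. The tin holds the plug and two heads, upright and flat. The carton holds one upright head and the valve lying flat with its slot up. The lock boxes, spool and green decoy have not moved. I'll hand in the job.

```bash
python3 -c "
from cell import job
print(job.sign_off())"
```

```text
the job is handed in; nothing more can be done
None
```

I made up both repair kits and handed the job in at about 36 s, with the last pictures showing every part placed as asked and the lock boxes and spool where they were; the sign-off returned no verdict.

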